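# Load the dish crate and push it up into the loading dock

### The arm

A 6-joint arm with a two-finger parallel gripper is mounted at the origin on the work surface. World frame = base frame: x ahead of the robot, y to its left, z up, the work surface at z = 0. Lengths are in m, angles in rad, forces in N, time in s.
With the tool pointing down it reaches from about 0.275 to 1 m from the base axis. Payload 8.4 kg.
Tool frame: the origin (TCP) lies on the centre line of the jaws, within the pads' length; the fingertips stand 17 mm ahead of it and the grasp point (between the pads) lies 2 mm behind it (bot.tcp_to_tips is the y of the fingertips in the tool frame, in m); y points along the fingers, z is the direction in which the jaws open and shut, and the axes are right-handed (so a half turn about y gives the same grasp; the last joint's range is limited). The gripper opens to 85 mm and grips with 20 to 120 N. Pads are 22 mm wide; open, the fingers measure 114 mm over their backs; the gripper's body (76 mm by 85 mm) begins 54 mm behind the grasp point. The pads swing forward as they close: fully open they stand 13 mm farther back than shut.
Start: joints at [1.248, 0.353, 1.633, -0, 1.155, -0.002], TCP at [0.197, 0.593, 0.248] pointing down, gripper open.
Joint ranges: [-2.63, 2.63], [-0.92, 2.1], [0.06, 2.66], [-1.3, 4.44], [0, 2.69], [-3.02, 3.02]. Speed limits (rad/s): [2.22, 2.22, 2.79, 3.14, 3.14, 3.14].

### API

Orientations are given as a unit quaternion [x, y, z, w].
In Python, from workcell import bot, hand, kinematics, get_obs, vision, hand_in gives the robot as it stands. The module is installed in compiled form; this text tells all that it offers. Calls block until the motion is done:
- bot.reach(position, orientation): joint-space move of the TCP to a pose.
- bot.servo_line(position, ori=None, velocity=0.15): straight line of the TCP; ori=None keeps the orientation; velocity is the mean speed in m/s.
- bot.goto_joints(angles): joint-space move.
- hand.move_gripper(opening, strength=None): finger opening in m; strength is the grip in N (None keeps the last); returns when the fingers have stopped.
- bot.dwell(seconds).
- kinematics.solve_ik(position, orientation): joint angles nearest the present ones, or None.
- get_obs(): the state.
- vision.read_camera(name): name is "scene" or "top" or "wrist"; returns a dict with "frame" (384x512x3 uint8, red, green, blue), "intrinsics" (3x3 intrinsics, pixels), "dist" ([k1, k2, p1, p2, k3] as OpenCV has them; the pictures are not rectified), "view" (4x4, takes a point from world to camera coordinates). Camera axes: x right, y down, z forward; pixel columns grow to the right and rows downward; lengths in m; the calibration is good to about 2 mm. A picture is of the moment at which its call begins. There is no depth.
A pose or a line that the arm cannot do raises bot.IKError and nothing moves.
- hand_in(): hands the job in, once; it reports no verdict.
The state is a dict: "time_s": time; "joint_pos": joint angles; "joint_vel": joint speeds; "joint_efforts": joint torques, N m; "position": TCP position; "orientation": TCP orientation; "wrist_force": force on the tool from outside, world axes, zero at the start; "ft_torque": the same for the moment, N m; "gripper_width": finger opening in m.
Only numpy, scipy, OpenCV 4.12 (cv2) and the standard library are available. Lean on these libraries where they do the work, as an engineer would, in place of code of your own. Each camera call takes 0.05 s, during which the arm holds its last target.

### The job

With the crate still on the bench, clear the orange-lidded spent dishes out of it into the yellow discard tray, and set every fresh culture dish from the warming plate into a recess of its own, lid up and fully seated. Then slide the loaded crate, without lifting it, up the ramp until its trailing edge drops behind the yellow lip and it sits flat on the deck, dishes still seated, and finally press the green call button fully down. Leave the slide box, specimen pot and tip box where they are.

Things in the scene. Friction and masses are not known exactly. Their poses are not given: they have to be found in the camera images.
- dock: Fixed loading dock. Origin: on the bench under the deck's centre; +x is the way the crate travels. White end housing 62 x 212 mm, 75 high, from x=67 mm; its face is the end stop. Side guides 46 mm high, 6 thick, inner faces at y=+-100 mm, run from x=-175 to 67 mm; flared entry cheeks 34 mm high open from there to about y=+-120 at x=-210 mm.
- deck (a point): Centre of the top of the dock's grey sunk deck, 18 mm above the bench, axes as the dock's. Along the travel (dock x, mm): bare aluminium ramp 200 wide, rising evenly from bench level at -175 to 26 high at -75 (about 15 deg); yellow lip, flat on top, 26 high, -75 to -67; deck, 8 lower than the lip, -67 to +67.
- crate: Blue dish crate, low tote 126 (its x) x 190 (its y) x 32 mm high, 0.45 to 0.65 kg empty, loose; slid, never lifted. Origin: centre of its underside, z up. Starts on the bench before the ramp, its +x side to the ramp, in line within about 12 mm and 0.12 rad. On the deck it has 4 mm play fore and aft and 5 mm at each side.
- call (a joint): Travel of the round green call button (30 mm across) on top of the dock housing, at x=98, y=0 mm in dock coordinates: 0 released, 0.006 m fully down, about 5 N, springs back; it rings at 0.004 m.
- call_top (a point): Centre of the top face of the green call button; pressed straight down.
- recess0 (a point): Centre of the floor of one of the crate's six round recesses (crate x=-31, y=-62 mm): 43 mm across, 5 mm deep, its floor 27 mm above the crate's underside. Any fresh dish may go in any recess, one in each.
- recess1 (a point): Centre of the floor of one of the crate's six round recesses (crate x=-31, y=0 mm): 43 mm across, 5 mm deep, its floor 27 mm above the crate's underside. Any fresh dish may go in any recess, one in each.
- recess2 (a point): Centre of the floor of one of the crate's six round recesses (crate x=-31, y=62 mm): 43 mm across, 5 mm deep, its floor 27 mm above the crate's underside. Any fresh dish may go in any recess, one in each.
- recess3 (a point): Centre of the floor of one of the crate's six round recesses (crate x=31, y=-62 mm): 43 mm across, 5 mm deep, its floor 27 mm above the crate's underside. Any fresh dish may go in any recess, one in each.
- recess4 (a point): Centre of the floor of one of the crate's six round recesses (crate x=31, y=0 mm): 43 mm across, 5 mm deep, its floor 27 mm above the crate's underside. Any fresh dish may go in any recess, one in each.
- recess5 (a point): Centre of the floor of one of the crate's six round recesses (crate x=31, y=62 mm): 43 mm across, 5 mm deep, its floor 27 mm above the crate's underside. Any fresh dish may go in any recess, one in each.
- dish0_center (a point): Fresh culture dish: round, pale lid with a pink centre, 40 mm across, 16 mm high, 30 g, loose. Point: its centre, half-way up (8 mm above its underside); z is its own upward axis. It starts on a dark warming plate, 190 x 130 x 25 mm high, fixed. Four to six are present; absent ones are None. Seated in a recess it stands 11 mm proud of the crate's top.
- dish1_center (a point): Fresh culture dish: round, pale lid with a pink centre, 40 mm across, 16 mm high, 30 g, loose. Point: its centre, half-way up (8 mm above its underside); z is its own upward axis. It starts on a dark warming plate, 190 x 130 x 25 mm high, fixed. Four to six are present; absent ones are None. Seated in a recess it stands 11 mm proud of the crate's top.
- dish2_center (a point): Fresh culture dish: round, pale lid with a pink centre, 40 mm across, 16 mm high, 30 g, loose. Point: its centre, half-way up (8 mm above its underside); z is its own upward axis. It starts on a dark warming plate, 190 x 130 x 25 mm high, fixed. Four to six are present; absent ones are None. Seated in a recess it stands 11 mm proud of the crate's top.
- dish3_center (a point): Fresh culture dish: round, pale lid with a pink centre, 40 mm across, 16 mm high, 30 g, loose. Point: its centre, half-way up (8 mm above its underside); z is its own upward axis. It starts on a dark warming plate, 190 x 130 x 25 mm high, fixed. Four to six are present; absent ones are None. Seated in a recess it stands 11 mm proud of the crate's top.
- dish4_center (a point): Fresh culture dish: round, pale lid with a pink centre, 40 mm across, 16 mm high, 30 g, loose. Point: its centre, half-way up (8 mm above its underside); z is its own upward axis. It starts on a dark warming plate, 190 x 130 x 25 mm high, fixed. Four to six are present; absent ones are None. Seated in a recess it stands 11 mm proud of the crate's top.
- dish5_center (a point): Fresh culture dish: round, pale lid with a pink centre, 40 mm across, 16 mm high, 30 g, loose. Point: its centre, half-way up (8 mm above its underside); z is its own upward axis. It starts on a dark warming plate, 190 x 130 x 25 mm high, fixed. Four to six are present; absent ones are None. Seated in a recess it stands 11 mm proud of the crate's top.
- spent0_center (a point): Spent dish: orange lid with a grey centre, 40 mm across, 16 mm high, 25 g, loose; one or two are left in recesses of the crate at the start, absent ones are None. Point: its centre, half-way up (8 mm above its underside); z is its own upward axis. It belongs in the yellow discard tray.
- spent1_center (a point): Spent dish: orange lid with a grey centre, 40 mm across, 16 mm high, 25 g, loose; one or two are left in recesses of the crate at the start, absent ones are None. Point: its centre, half-way up (8 mm above its underside); z is its own upward axis. It belongs in the yellow discard tray.
- spent2_center (a point): Spent dish: orange lid with a grey centre, 40 mm across, 16 mm high, 25 g, loose; one or two are left in recesses of the crate at the start, absent ones are None. Point: its centre, half-way up (8 mm above its underside); z is its own upward axis. It belongs in the yellow discard tray.
- tray: Yellow discard tray fixed on the bench: open box 80 (its x) x 130 (its y) x 20 mm high, walls and floor 4 mm thick; it holds two dishes side by side along its y, in any place. Origin: centre of its underside.
- slide_box: Bystander: wooden slide box 100 x 75 x 30 mm, loose; origin: centre of its underside. Leave it alone.
- pot: Bystander: specimen pot 44 mm across, 60 mm high, loose; origin: centre of its underside. Leave it alone.
- tip_box: Bystander: orange pipette-tip box 75 x 110 x 45 mm, loose; origin: centre of its underside. Leave it alone.

How it is judged:
On the way, in this order (a step that is already met when the one before it is completed fails the run):
1. the spent dishes are in the discard tray and every fresh dish is seated in a recess while the crate stands on the bench ((horizontal distance between dish0_center and recess0 below 0.005 m or horizontal distance between dish0_center and recess1 below 0.005 m or horizontal distance between dish0_center and recess2 below 0.005 m or horizontal distance between dish0_center and recess3 below 0.005 m or horizontal distance between dish0_center and recess4 below 0.005 m or horizontal distance between dish0_center and recess5 below 0.005 m) and z of dish0_center in the frame of crate between 0.032 and 0.0375 m and angle between the z axis of each of dish0_center, dish1_center, dish2_center, dish3_center, dish4_center, dish5_center and the z axis of crate, either way round below 0.08 rad and angle between each of dish0_center, dish1_center, dish2_center, dish3_center, dish4_center, dish5_center's own z axis and vertical below 1 rad and (horizontal distance between dish1_center and recess0 below 0.005 m or horizontal distance between dish1_center and recess1 below 0.005 m or horizontal distance between dish1_center and recess2 below 0.005 m or horizontal distance between dish1_center and recess3 below 0.005 m or horizontal distance between dish1_center and recess4 below 0.005 m or horizontal distance between dish1_center and recess5 below 0.005 m) and z of dish1_center in the frame of crate between 0.032 and 0.0375 m and (horizontal distance between dish2_center and recess0 below 0.005 m or horizontal distance between dish2_center and recess1 below 0.005 m or horizontal distance between dish2_center and recess2 below 0.005 m or horizontal distance between dish2_center and recess3 below 0.005 m or horizontal distance between dish2_center and recess4 below 0.005 m or horizontal distance between dish2_center and recess5 below 0.005 m) and z of dish2_center in the frame of crate between 0.032 and 0.0375 m and (horizontal distance between dish3_center and recess0 below 0.005 m or horizontal distance between dish3_center and recess1 below 0.005 m or horizontal distance between dish3_center and recess2 below 0.005 m or horizontal distance between dish3_center and recess3 below 0.005 m or horizontal distance between dish3_center and recess4 below 0.005 m or horizontal distance between dish3_center and recess5 below 0.005 m) and z of dish3_center in the frame of crate between 0.032 and 0.0375 m and (horizontal distance between dish4_center and recess0 below 0.005 m or horizontal distance between dish4_center and recess1 below 0.005 m or horizontal distance between dish4_center and recess2 below 0.005 m or horizontal distance between dish4_center and recess3 below 0.005 m or horizontal distance between dish4_center and recess4 below 0.005 m or horizontal distance between dish4_center and recess5 below 0.005 m) and z of dish4_center in the frame of crate between 0.032 and 0.0375 m and (horizontal distance between dish5_center and recess0 below 0.005 m or horizontal distance between dish5_center and recess1 below 0.005 m or horizontal distance between dish5_center and recess2 below 0.005 m or horizontal distance between dish5_center and recess3 below 0.005 m or horizontal distance between dish5_center and recess4 below 0.005 m or horizontal distance between dish5_center and recess5 below 0.005 m) and z of dish5_center in the frame of crate between 0.032 and 0.0375 m and x of spent0_center in the frame of tray between -0.038 and 0.038 m and y of spent0_center in the frame of tray between -0.063 and 0.063 m and height (world z) of each of spent0_center, spent1_center, spent2_center below 0.04 m and x of spent1_center in the frame of tray between -0.038 and 0.038 m and y of spent1_center in the frame of tray between -0.063 and 0.063 m and x of spent2_center in the frame of tray between -0.038 and 0.038 m and y of spent2_center in the frame of tray between -0.063 and 0.063 m and height (world z) of crate below 0.004 m and angle between crate's own z axis and vertical below 0.03 rad), for 0.3 s.
2. the crate has been pushed up the ramp and lies flat on the deck behind the lip (x of crate in the frame of dock between -0.007 and 0.007 m and y of crate in the frame of dock between -0.009 and 0.009 m and height (world z) of crate below 0.0205 m and angle between crate's own z axis and vertical below 0.025 rad), for 0.3 s.
3. the call button is pressed fully down (value of joint call above 0.004 m), for 0.05 s.
At the end, for the whole second after the job is handed in: The crate lies flat on the deck behind the lip (within 7 mm along, 9 mm across, 2.5 mm in height, 0.025 rad); every fresh dish is lid up, fully down in a recess (5 mm, 0.08 rad); the spent dishes lie in the tray; the button is released, everything at rest (all of step 2 and (horizontal distance between dish0_center and recess0 below 0.005 m or horizontal distance between dish0_center and recess1 below 0.005 m or horizontal distance between dish0_center and recess2 below 0.005 m or horizontal distance between dish0_center and recess3 below 0.005 m or horizontal distance between dish0_center and recess4 below 0.005 m or horizontal distance between dish0_center and recess5 below 0.005 m) and z of dish0_center in the frame of crate between 0.032 and 0.0375 m and angle between the z axis of each of dish0_center, dish1_center, dish2_center, dish3_center, dish4_center, dish5_center and the z axis of crate, either way round below 0.08 rad and angle between each of dish0_center, dish1_center, dish2_center, dish3_center, dish4_center, dish5_center's own z axis and vertical below 1 rad and (horizontal distance between dish1_center and recess0 below 0.005 m or horizontal distance between dish1_center and recess1 below 0.005 m or horizontal distance between dish1_center and recess2 below 0.005 m or horizontal distance between dish1_center and recess3 below 0.005 m or horizontal distance between dish1_center and recess4 below 0.005 m or horizontal distance between dish1_center and recess5 below 0.005 m) and z of dish1_center in the frame of crate between 0.032 and 0.0375 m and (horizontal distance between dish2_center and recess0 below 0.005 m or horizontal distance between dish2_center and recess1 below 0.005 m or horizontal distance between dish2_center and recess2 below 0.005 m or horizontal distance between dish2_center and recess3 below 0.005 m or horizontal distance between dish2_center and recess4 below 0.005 m or horizontal distance between dish2_center and recess5 below 0.005 m) and z of dish2_center in the frame of crate between 0.032 and 0.0375 m and (horizontal distance between dish3_center and recess0 below 0.005 m or horizontal distance between dish3_center and recess1 below 0.005 m or horizontal distance between dish3_center and recess2 below 0.005 m or horizontal distance between dish3_center and recess3 below 0.005 m or horizontal distance between dish3_center and recess4 below 0.005 m or horizontal distance between dish3_center and recess5 below 0.005 m) and z of dish3_center in the frame of crate between 0.032 and 0.0375 m and (horizontal distance between dish4_center and recess0 below 0.005 m or horizontal distance between dish4_center and recess1 below 0.005 m or horizontal distance between dish4_center and recess2 below 0.005 m or horizontal distance between dish4_center and recess3 below 0.005 m or horizontal distance between dish4_center and recess4 below 0.005 m or horizontal distance between dish4_center and recess5 below 0.005 m) and z of dish4_center in the frame of crate between 0.032 and 0.0375 m and (horizontal distance between dish5_center and recess0 below 0.005 m or horizontal distance between dish5_center and recess1 below 0.005 m or horizontal distance between dish5_center and recess2 below 0.005 m or horizontal distance between dish5_center and recess3 below 0.005 m or horizontal distance between dish5_center and recess4 below 0.005 m or horizontal distance between dish5_center and recess5 below 0.005 m) and z of dish5_center in the frame of crate between 0.032 and 0.0375 m and x of spent0_center in the frame of tray between -0.038 and 0.038 m and y of spent0_center in the frame of tray between -0.063 and 0.063 m and height (world z) of each of spent0_center, spent1_center, spent2_center below 0.04 m and x of spent1_center in the frame of tray between -0.038 and 0.038 m and y of spent1_center in the frame of tray between -0.063 and 0.063 m and x of spent2_center in the frame of tray between -0.038 and 0.038 m and y of spent2_center in the frame of tray between -0.063 and 0.063 m and value of joint call below 0.002 m and linear speed of each of crate, dish0, dish1, dish2, dish3, dish4, dish5, spent0, spent1, spent2 below 0.01 m/s); the robot touches nothing.
It fails at once if the crate is lifted or tipped up (its underside's centre more than 50 mm above the bench, or tilted more than 0.5 rad) (height (world z) of crate above 0.05 m or angle between crate's own z axis and vertical above 0.5 rad).
It fails at once if the slide box, the specimen pot or the tip box is disturbed (moved more than 30 mm) (distance of any of slide_box, pot, tip_box from where it was at the start of the episode above 0.03 m).
Of dish0, dish1, dish2, dish3, dish4, dish5 only 4 to 6 are there at a start; the rules pass over those that are not, and their reading is None.
Of spent0, spent1, spent2 only 1 to 2 are there at a start; the rules pass over those that are not, and their reading is None.
At some moment in a run one of crate, dish0, dish1, dish2, dish3, dish4, dish5, spent0, spent1, spent2 may be knocked a few centimetres aside while the robot is not near it.
Once in a run the grip may slacken for a moment while it holds something.
It also fails if it takes over 210 s, if anything falls off the work surface, if the arm or the gripper's body presses on something with over 40 N, if the wrist force passes 120 N, or if a joint passes its speed limit or range.

## Working session

There is one attempt and no reset: what is moved stays moved. The work goes in short steps, each a Python script; the robot and the scene stay as the last script left them, time stands still between calls to the robot, and variables do not carry over. Pictures are saved under pics/ and viewed, and the job is handed in when it is done.

```bash
mkdir -p pics; ls
python3 - <<'E'
from workcell import bot, hand, kinematics, get_obs, vision
import cv2
o=get_obs(); print(o, bot.tcp_to_tips)
for n in ("scene","top","wrist"):
    c=vision.read_camera(n); cv2.imwrite(f"pics/{n}0.png",c["frame"][:,:,::-1]); print(n,c["intrinsics"].tolist(),c["dist"],c["view"].tolist())
E
```

```text
pics
{'time_s': 0.0, 'joint_pos': array([ 1.24760039e+00,  3.53638217e-01,  1.63411390e+00,  3.07219883e-06,
        1.15517070e+00, -2.40761137e-03]), 'joint_vel': array([ 0.00044538,  0.00046552, -0.0008409 ,  0.00132623, -0.00177313,
       -0.00196028]), 'joint_efforts': array([-7.88956568e-04, -6.05229521e+01, -3.42072952e+01, -2.95107793e-04,
        9.29781119e-03,  9.94653533e-06]), 'position': array([0.19693854, 0.59270723, 0.24757651]), 'orientation': array([ 0.69849432, -0.11300774,  0.11285333, -0.69756652]), 'wrist_force': array([0.07477068, 0.14058964, 0.49098342]), 'ft_torque': array([ 0.00618901, -0.01326301, -0.00879163]), 'gripper_width': 0.0855316043850974} 0.017
scene [[379.55991194346905, 0.0, 257.95600373882695], [0.0, 379.55991194346905, 189.5492193130362], [0.0, 0.0, 1.0]] [-0.11055647  0.          0.          0.          0.        ] [[0.7205959834318203, 0.6932968768572032, -0.008992730507248858, -0.38143998721186256], [0.5648000584055373, -0.5944637658160474, -0.5723755106194753, -0.27282197454793944], [-0.40217200634433703, 0.40737239925141183, -0.819942318
[... 265 characters left out ...]
 0.002694637076460219, -0.07558774381479497], [-0.9712752360198912, -0.12174663763903622, -0.20445579502204048, 0.5723942387630344], [0.20320988748864763, 0.022697462719864947, -0.9788720890969013, 1.1289217176996653], [0.0, 0.0, 0.0, 1.0]]
wrist [[272.8783924617917, 0.0, 257.41915935493773], [0.0, 272.8783924617917, 188.0197313155773], [0.0, 0.0, 1.0]] [-0.00872295  0.          0.          0.          0.        ] [[0.31573100311304453, 0.9488478724056255, -0.0012840189054673843, -0.6240239166033588], [0.896344786305622, -0.29781604187384014, 0.32843816657832114, -0.043529084033342456], [0.31125545414652683, -0.104849035445816, -0.9445246010719479, 0.38111894043621974], [0.0, 0.0, 0.0, 1.0]]
```

View pics/scene0.png

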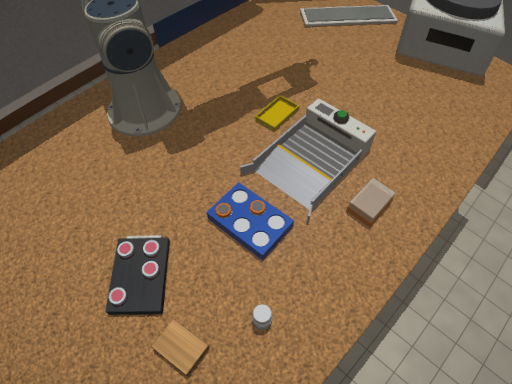

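View pics/top0.png

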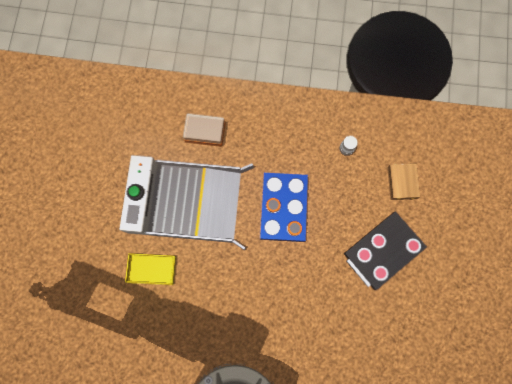

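View pics/wrist0.png

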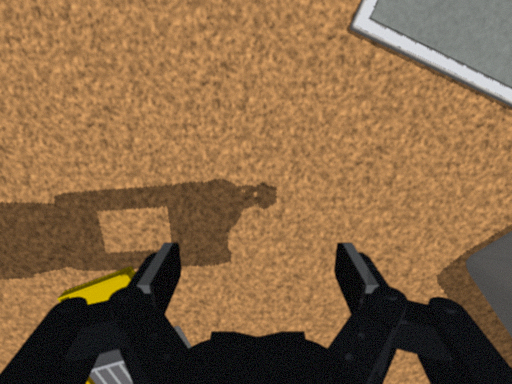

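The scene and top views show 4 fresh dishes on the plate (top px ~(378,241), (364,255), (413,245), (380,272)). There are 2 spent dishes in the crate (~(273,205), (294,228)). The dock is on the left with the green button at (135,191), and the tray is at (151,268). Next I'll measure these positions.

```bash
cat > h.py <<'E'
from workcell import bot, hand, kinematics, get_obs, vision, hand_in
import numpy as np, cv2
from scipy.spatial.transform import Rotation as R
def cam(n,save=None):
    c=vision.read_camera(n)
    if save: cv2.imwrite(f"pics/{save}.png",c["frame"][:,:,::-1])
    return c
def ray(c,px):
    p=cv2.undistortPoints(np.array(px,float).reshape(-1,1,2),c["intrinsics"],np.array(c["dist"],float)).reshape(-1,2)
    V=np.array(c["view"]);Rm=V[:3,:3];o=-Rm.T@V[:3,3]
    d=np.c_[p,np.ones(len(p))]@Rm
    return o,d
def onz(c,px,z):
    o,d=ray(c,px); return (o+d*((z-o[2])/d[:,2])[:,None])[:,:2]
def proj(c,P):
    V=np.array(c["view"]);r,_=cv2.Rodrigues(V[:3,:3])
    return cv2.projectPoints(np.array(P,float).reshape(-1,1,3),r,V[:3,3],c["intrinsics"],np.array(c["dist"],float))[0].reshape(-1,2)
RG=dict(pink=((165,70,120),(179,255,255)),blue=((105,150,60),(125,255,255)),yellow=((24,200,120),(32,255,255)),
        green=((50,150,40),(80,255,255)),white=((0,0,205),(179,40,255)),orange=((8,150,120),(16,255,255)))
def mask(c,k):
    hsv=cv2.cvtColor(c["frame"],cv2.COLOR_RGB2HSV); return cv2.inRange(hsv,RG[k][0],RG[k][1])
def blobs(c,k,amin=30):
    cs,_=cv2.findContours(mask(c,k),cv2.RETR_EXTERNAL,cv2.CHAIN_APPROX_NONE); out=[]
    for q in cs:
        m=cv2.moments(q)
        if m["m00"]>amin: out.append((m["m10"]/m["m00"],m["m01"]/m["m00"],m["m00"],q))
    return out
def quat(a):
    z=np.array([np.cos(a),np.sin(a),0]);y=np.array([0,0,-1.]);return R.from_matrix(np.c_[np.cross(y,z),y,z]).as_quat()
E
python3 - <<'E'
from h import *
for n in("top","scene"):
    c=cam(n)
    for k,z in(("pink",.041),("blue",.032),("yellow",.02),("green",.08),("white",.027),("orange",.043)):
        for b in blobs(c,k):
            x,y,w,h=cv2.boundingRect(b[3])
            print(n,k,np.round(b[:3],1),(w,h),onz(c,[b[:2]],z).round(4))
c=cam("scene")
for p in [(223,209),(257,207)]: print(cv2.cvtColor(c["frame"],cv2.COLOR_RGB2HSV)[p[1]-8:p[1]+9:2,p[0]].tolist())
E
```

```text
top pink [380.5 272.7  68.5] (10, 10) [[ 0.4115 -0.3475]]
top pink [364.2 254.5  67. ] (10, 10) [[ 0.4547 -0.3004]]
top pink [413.3 245.3  63.5] (10, 10) [[ 0.4968 -0.4316]]
top pink [378.4 240.4  66. ] (10, 10) [[ 0.4982 -0.3362]]
top blue [ 283.9  206.7 2753. ] (46, 68) [[ 0.5612 -0.0677]]
top yellow [141.8 268.3 244.5] (50, 31) [[0.3431 0.3019]]
top green [133.5 190.6  62. ] (10, 10) [[0.5457 0.3456]]
top white [380.2 272.8 126. ] (14, 14) [[ 0.4121 -0.3505]]
top white [358.5 272.3  48. ] (22, 26) [[ 0.4058 -0.2916]]
top white [364.  254.5 128. ] (13, 14) [[ 0.4561 -0.303 ]]
top white [413.1 245.2 124. ] (14, 13) [[ 0.4988 -0.4356]]
top white [378.  240.4 126. ] (13, 14) [[ 0.4999 -0.3388]]
top white [271.8 227.1 144.5] (15, 15) [[ 0.5001 -0.0405]]
top white [294.7 206.6 138. ] (14, 14) [[ 0.5663 -0.0981]]
top white [132.4 214.2 640. ] (27, 40) [[0.4878 0.3536]]
top white [295.6 185.2 131.5] (14, 14) [[ 0.6286 -0.0939]]
top white [274.  184.  132.5] (15, 13) [[ 0.6245 -0.0321]]
top white [139.2 170.7 572.5] (26, 35) [[0.6152 0.3579]]
top white [350.  142.  114.5] (13, 13) [[ 0.777
[... 193 characters left out ...]
cene pink [149.5 267.9  88. ] (12, 11) [[ 0.4983 -0.3362]]
scene pink [124.5 248.1  77. ] (12, 11) [[ 0.4118 -0.348 ]]
scene pink [150.2 246.7  74. ] (12, 10) [[ 0.4546 -0.3008]]
scene blue [ 250.1  218.  2981. ] (86, 72) [[ 0.5699 -0.0706]]
scene yellow [276.6 113.  476.5] (42, 27) [[0.3539 0.2686]]
scene orange [223.  209.1 132.5] (15, 13) [[ 0.5057 -0.1041]]
scene orange [257.2 206.3 128. ] (15, 13) [[ 0.5634 -0.0375]]
[[111, 173, 158], [12, 202, 194], [6, 12, 109], [0, 9, 109], [0, 9, 109], [173, 9, 109], [11, 54, 114], [13, 203, 167], [12, 119, 86]]
[[111, 172, 160], [13, 137, 156], [170, 7, 110], [165, 5, 109], [170, 7, 111], [165, 5, 111], [13, 188, 194], [8, 153, 95], [110, 63, 110]]
```

Run:
```python
from h import *
for n in("top","scene"):
    c=cam(n)
    f=c["frame"]; s=(slice(140,290),slice(110,260)) if n=="top" else (slice(80,220),slice(220,390))
    cv2.imwrite(f"pics/z_{n}.png",cv2.resize(f[s],None,fx=4,fy=4,interpolation=cv2.INTER_CUBIC)[:,:,::-1])
    hsv=cv2.cvtColor(f,cv2.COLOR_RGB2HSV); print(n)
    if n=="top": print(hsv[190,195:212].tolist(), hsv[268,126:136].tolist())
    else: print(hsv[165,300:315].tolist())
    print(hsv[191 if n=="top" else 115, 120:150:2].tolist())
```

```text
top
[[20, 4, 178], [0, 7, 147], [170, 11, 141], [5, 11, 140], [19, 61, 159], [23, 157, 202], [24, 197, 228], [23, 155, 226], [22, 54, 203], [165, 3, 193], [132, 7, 196], [128, 5, 196], [128, 5, 197], [132, 6, 197], [132, 6, 198], [126, 7, 196], [126, 7, 194]] [[22, 185, 205], [25, 205, 190], [24, 201, 119], [23, 210, 118], [25, 211, 145], [27, 204, 218], [28, 202, 229], [28, 200, 230], [28, 202, 230], [28, 199, 229]]
[[15, 138, 196], [14, 138, 188], [15, 123, 209], [11, 25, 165], [63, 99, 93], [65, 162, 157], [65, 162, 162], [65, 159, 165], [66, 158, 166], [65, 159, 141], [49, 63, 57], [168, 24, 54], [13, 18, 127], [12, 6, 198], [15, 27, 94]]
scene
[[108, 7, 180], [108, 7, 180], [113, 6, 180], [108, 7, 180], [105, 6, 179], [110, 4, 178], [0, 1, 176], [22, 70, 181], [22, 167, 189], [23, 207, 192], [22, 198, 189], [22, 151, 159], [20, 51, 119], [0, 7, 106], [10, 7, 107]]
[[19, 39, 72], [22, 36, 77], [22, 36, 77], [21, 33, 78], [19, 36, 78], [20, 39, 79], [23, 39, 79], [23, 39, 79], [20, 39, 79], [22, 36, 78], [22, 36, 78], [19, 33, 84], [25, 38, 73], [22, 36, 78], [24, 33, 77]]
```

View pics/z_top.png

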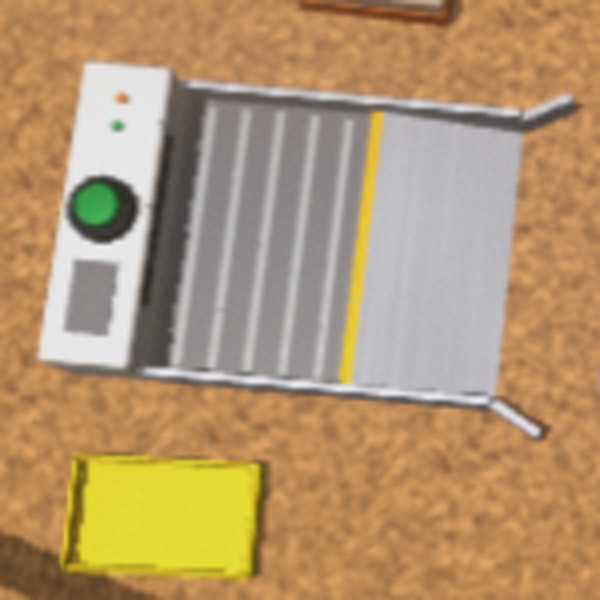

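View pics/z_scene.png

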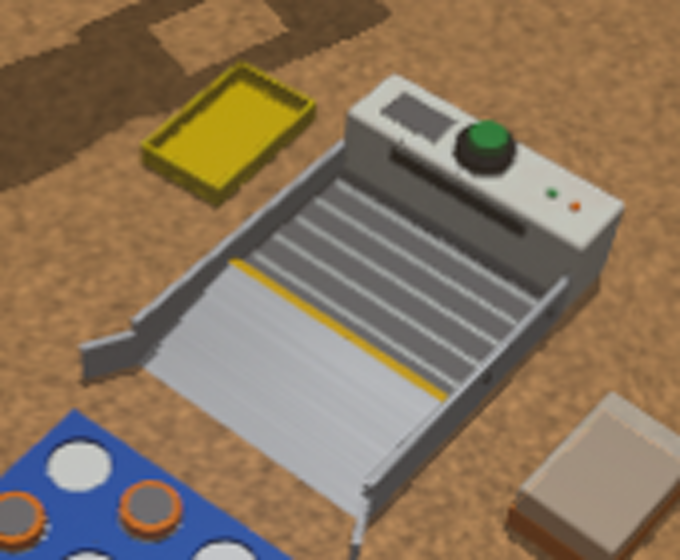

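The zoom shows the lip running from (377,112) to (346,380) in the crop, the tray outline, and the raised button.

Run:
```python
from h import *
RG["yellow"]=((19,120,120),(32,255,255)); RG["green"]=((50,100,80),(80,255,255))
g={}
for n in("top","scene"):
    c=cam(n)
    for b in blobs(c,"yellow",40):
        x,y,w,h=cv2.boundingRect(b[3]); print(n,b[:3],(x,y,w,h))
        box=cv2.boxPoints(cv2.minAreaRect(b[3]))
        if b[2]<500 : # lip
            m=np.zeros((384,512),np.uint8);cv2.drawContours(m,[b[3]],-1,255,-1);ys,xs=np.nonzero(m)
            P=onz(c,np.c_[xs,ys],.026);mu=P.mean(0);u=np.linalg.svd(P-mu)[2];t=(P-mu)@u[0]
            print(" lip",mu.round(4),u[0].round(4),(mu+u[0]*t.min()).round(4),(mu+u[0]*t.max()).round(4))
        else: print(" tray",onz(c,box,.02).round(4).tolist(),onz(c,[b[:2]],.012).round(4))
    b=max(blobs(c,"green"),key=lambda b:b[2]);g[n]=(c,b[:2]);print(n,b[:3],onz(c,[b[:2]],.085))
(o1,d1),(o2,d2)=[ray(c,[p]) for c,p in g.values()]
s=np.linalg.lstsq(np.c_[d1[0],-d2[0]],o2-o1,rcond=None)[0];print(o1+d1[0]*s[0],o2+d2[0]*s[1])
# cheeks / guides front
c=cam("top")
```

```text
top (149.57003610108302, 268.75740072202166, 1385.0) (125, 253, 50, 33)
 tray [[0.2992, 0.3414], [0.3813, 0.3532], [0.3909, 0.2191], [0.3086, 0.2093]] [[0.3445 0.2826]]
top (199.66943291839556, 201.78976486860302, 120.5) (195, 168, 11, 68)
 lip [0.5478 0.1718] [-0.9994 -0.035 ] [0.647  0.1752] [0.4515 0.1684]
top (133.5244161358811, 190.74097664543524, 78.5) [[0.54429501 0.34386645]]
scene (305.0534069981584, 162.27808471454878, 90.5) (277, 145, 55, 35)
 lip [0.5494 0.1709] [0.9994 0.0348] [0.4494 0.1675] [0.6418 0.1742]
scene (276.58527131782944, 112.3423772609819, 516.0) (255, 96, 44, 31)
 tray [[0.3093, 0.2125], [0.2971, 0.375], [0.3841, 0.345], [0.3909, 0.1902]] [[0.3462 0.2771]]
scene (341.5595238095238, 113.27777777777776, 42.0) [[0.53746441 0.34893142]]
[0.54258384 0.34078878 0.09433875] [0.5420309  0.34019145 0.09404058]
```

```bash
cat >> h.py <<'E'
def best(p,a):
    "pick jaw yaw a or a+pi with the smaller last joint"
    c=[]
    for k in (0,1,-1):
        q=quat(a+k*np.pi); j=kinematics.solve_ik(list(p),list(q))
        if j is not None: c.append((max(abs(j[5]),0)+0.2*np.abs(np.array(j)-get_obs()["joint_pos"]).sum(),k,q,j))
    c.sort(key=lambda t:t[0]); return c[0][2],c[0][3]
E
python3 - <<'E'
from h import *
p=[0.565,-0.125,0.25]; a=np.arctan2(p[1],p[0])
q,j=best(p,a); print(np.round(j,3)); bot.reach(p,q)
c=cam("wrist","w1"); print(get_obs()["time_s"])
V=np.array(c["view"]);print(-V[:3,:3].T@V[:3,3])
E
```

```text
[-0.22   0.28   1.733 -0.     1.129 -0.003]
3.4417
[ 0.5840518  -0.04215732  0.37584511]
```

View pics/w1.png

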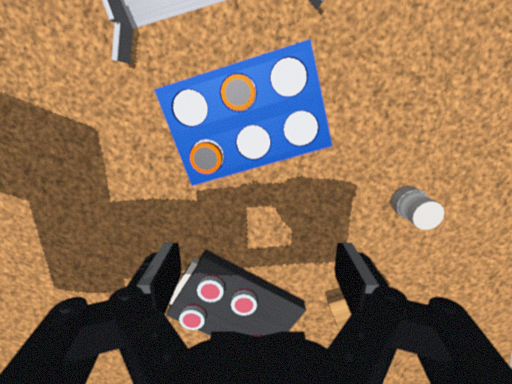

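The wrist view shows the crate with its recesses (white at (190,107), (289,77), (253,142), (301,128)) and the spent dishes at (238,92) and (206,157). I'll fit the crate pose from each view.

```bash
cat >> h.py <<'E'
REC=np.array([[-31,-62],[-31,0],[-31,62],[31,-62],[31,0],[31,62]])/1000.
def rigid(A,B):
    ma,mb=A.mean(0),B.mean(0);H=(A-ma).T@(B-mb);th=np.arctan2(H[0,1]-H[1,0],H[0,0]+H[1,1])
    M=np.array([[np.cos(th),-np.sin(th)],[np.sin(th),np.cos(th)]]);t=mb-M@ma
    return t,th,np.linalg.norm((A@M.T+t)-B,axis=1)
def recw(t,th,P=REC):
    M=np.array([[np.cos(th),-np.sin(th)],[np.sin(th),np.cos(th)]]);return P@M.T+t
def cratefit(c,t0,th0,dz=0.,orange=True,lim=.02):
    A=[];B=[]
    for k,z in(("white",.0295+dz),("orange",.043+dz),("pink",.043+dz)):
        if k=="orange" and not orange: continue
        for b in blobs(c,k):
            if k=="orange":
                p=onz(c,[cv2.fitEllipse(b[3])[0]],z)[0]
            else: p=onz(c,[b[:2]],z)[0]
            d=np.linalg.norm(recw(t0,th0)-p,axis=1);i=d.argmin()
            if d[i]<lim: A.append(REC[i]);B.append(p)
    return rigid(np.array(A),np.array(B))+(len(A),)
E
python3 - <<'E'
from h import *
RG["white"]=((0,0,185),(179,40,255))
t0=np.array([.564,-.0675]);th0=np.pi/2+.067
for n in("wrist","top","scene"):
    c=cam(n)
    for o in(True,False):
        try:
            t,th,r,k=cratefit(c,t0,th0,orange=o); print(n,o,t.round(4),round(th-np.pi/2,4),(r*1000).round(1),k)
        except Exception as e: print(n,e)
    if n=="wrist":
      for b in blobs(c,"pink"): print(onz(c,[b[:2]],.041).round(4),b[2])
      b=max(blobs(c,"blue"),key=lambda b:b[2]); h=cv2.convexHull(b[3])[:,0]; print(cv2.minAreaRect(onz(c,h,.032).astype(np.float32)))
E
```

```text
wrist True [ 0.5643 -0.0667] 0.0701 [0.1 0.2 0.2 0.3 0.3] 5
wrist False [ 0.5642 -0.0666] 0.0687 [0.1 0.2 0.2 0.2] 4
[[ 0.4111 -0.3471]] 173.0
[[ 0.4976 -0.3357]] 189.0
[[ 0.4543 -0.2999]] 200.5
((0.5640202164649963, -0.06683457642793655), (0.18866173923015594, 0.12443744391202927), 3.8454225063323975)
top True [ 0.5618 -0.0723] 0.0137 [2.7 2.7] 2
top False [ 0.5618 -0.0723] 0.0137 [2.7 2.7] 2
scene True [ 0.5662 -0.0692] 0.0742 [2.  1.8 2.  7.3 1.  0.7] 6
scene False [ 0.5665 -0.0696] 0.0796 [2.4 2.3 2.2 6.9] 4
```

Wrist fit residuals are at or below 0.3 mm, and the crate rectangle fit agrees. I'll pick the first spent dish (recess2) and probe how low the tips can go.

```bash
cat >> h.py <<'E'
UP=0.16
def W(): return get_obs()["gripper_width"]
def F(): return np.array(get_obs()["wrist_force"])
def over(xy,a,z=UP):
    q,j=best([*xy,z],a); bot.reach([*xy,z],list(q)); return q
def pick(xy,a,z,op=.058,st=40,probe=None):
    hand.move_gripper(op)
    q=over(xy,a,z+.05); bot.servo_line([*xy,z+.004],velocity=.12)
    f0=F()
    zz=z+.004
    while zz>(z if probe is None else probe)+1e-6:
        zz-=.002; bot.servo_line([*xy,zz],velocity=.05)
        df=(F()-f0)[2]
        if probe is not None: print("z",round(zz,4),"dF",df.round(2))
        if df>4: zz+=.002; bot.servo_line([*xy,zz],velocity=.05); break
    hand.move_gripper(0.0,st); w=W(); print("grip w",round(w,4),"z",round(zz,4),"f",F().round(1))
    return zz,w
def lift(z=UP):
    p=get_obs()["position"]; bot.servo_line([p[0],p[1],z],velocity=.2); print("lifted w",round(W(),4),"t",round(get_obs()["time_s"],1))
E
python3 - <<'E'
from h import *
t=np.array([.5642,-.0667]);th=np.pi/2+.0693
xy=recw(t,th)[2]; print(xy)
z,w=pick(xy,th+np.pi/4,.050,probe=.044); lift()
c=cam("wrist","w2")
E
```

```text
[ 0.5044954  -0.10191875]
z 0.052 dF -0.64
z 0.05 dF -0.11
z 0.048 dF -0.64
z 0.046 dF -0.13
z 0.044 dF 6.76
grip w 0.0379 z 0.046 f [-3.9  3.4 24.3]
lifted w 0.038 t 7.7
```

View pics/w2.png

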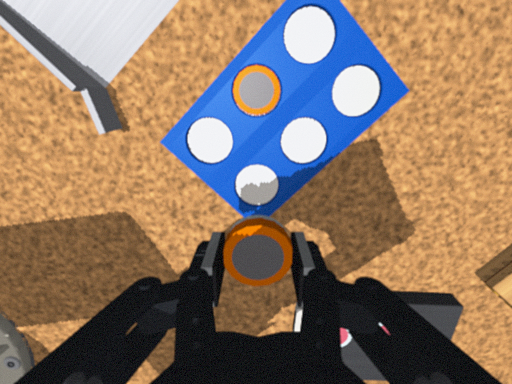

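The dish is held and the recess is empty at (257,185). The tips pressed on the crate as they closed, so I'll pick at tcp z≈0.0505 from now on. Next come the tray drop and the second spent dish.

```bash
cat >> h.py <<'E'
TR=np.array([.345,.279]);TY=np.array([-.071,.9975])
def drop(s):
    xy=TR+s*TY; over(xy,np.arctan2(.071,.9975)+0,.10)
    print("w before",round(W(),4)); bot.servo_line([*xy,.037],velocity=.12); hand.move_gripper(.055); bot.servo_line([*xy,.12],velocity=.25)
E
python3 - <<'E'
from h import *
drop(-.030); 
p=[0.565,-0.10,0.22]; q,j=best(p,np.arctan2(p[1],p[0])); bot.reach(p,q)
RG["white"]=((0,0,185),(179,40,255))
c=cam("wrist","w3"); t0=np.array([.564,-.067]);th0=np.pi/2+.069
t,th,r,k=cratefit(c,t0,th0);print(t.round(4),round(th-np.pi/2,4),(r*1000).round(1),k)
cc=cam("scene","s3"); print(get_obs()["time_s"])
for b in blobs(cc,"orange"): print(b[:3],onz(cc,[b[:2]],.02))
pk=[onz(cc,[b[:2]],.041)[0].round(4) for b in blobs(cc,"pink")];print(pk)
xy=recw(t,th)[4]
pick(xy,th+np.pi/4,.0505); lift()
E
```

```text
w before 0.0385
[ 0.5643 -0.0665] 0.0681 [0.2 0.2 0.3 0.3 0.2] 5
12.3667
(257.2480620155039, 206.33074935400515, 129.0) [[ 0.55321798 -0.02726044]]
[array([ 0.4972, -0.4312]), array([ 0.4983, -0.3363]), array([ 0.4118, -0.348 ]), array([ 0.4546, -0.3008])]
grip w 0.0378 z 0.0505 f [-0.5  0.1  5.5]
lifted w 0.0375 t 15.3
```

View pics/s3.png

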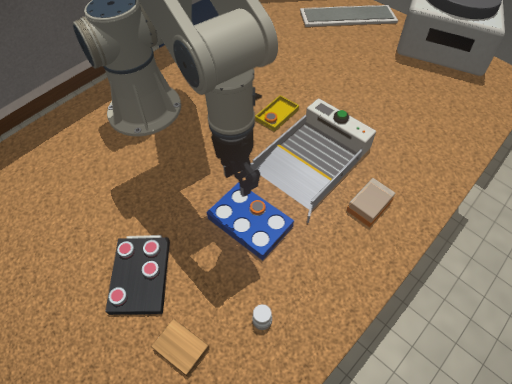

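The first spent dish is in the tray at (271,118) and the crate hasn't moved. Now to drop the second and pick the first fresh dish.

```bash
cat >> h.py <<'E'
def jawang(i,P):
    "jaw yaw with most clearance of fingers from other dishes"
    bestv=None
    for a in np.linspace(0,np.pi,37)[:-1]:
        u=np.array([np.cos(a),np.sin(a)]); m=9
        for s in(1,-1):
            for r in(.024,.032,.042):
                for w in(-.011,.011):
                    f=P[i]+s*r*u+w*np.array([-u[1],u[0]])
                    for k in range(len(P)):
                        if k!=i: m=min(m,np.linalg.norm(f-P[k])-.02)
        if bestv is None or m>bestv[0]: bestv=(m,a)
    return bestv
E
python3 - <<'E'
from h import *
drop(.030)
hand.move_gripper(.085)
p=[0.455,-0.37,0.20]; q,j=best(p,np.arctan2(p[1],p[0])); bot.reach(p,q)
c=cam("wrist","w4"); cam("top","t4")
P=[]
for b in blobs(c,"pink",60):
    print(np.round(b[:3],1),onz(c,[b[:2]],.041)[0].round(4))
    P.append(onz(c,[b[:2]],.041)[0])
for i in range(len(P)): print(P[i].round(4),jawang(i,np.array(P)))
print(get_obs()["time_s"])
E
```

```text
w before 0.0378
[320.  194.7 439. ] [ 0.4966 -0.4307]
[212.5 185.2 455. ] [ 0.411 -0.347]
[268.1 126.4 538. ] [ 0.4979 -0.3357]
[213.2 126.1 522. ] [ 0.4545 -0.3   ]
[ 0.4966 -0.4307] (np.float64(0.06478017017183631), np.float64(0.08726646259971647))
[ 0.411 -0.347] (np.float64(0.03712943966911984), np.float64(2.356194490192345))
[ 0.4979 -0.3357] (np.float64(0.03090535072708939), np.float64(0.8726646259971648))
[ 0.4545 -0.3   ] (np.float64(0.012641053100605672), np.float64(1.5707963267948966))
21.25
```

View pics/w4.png

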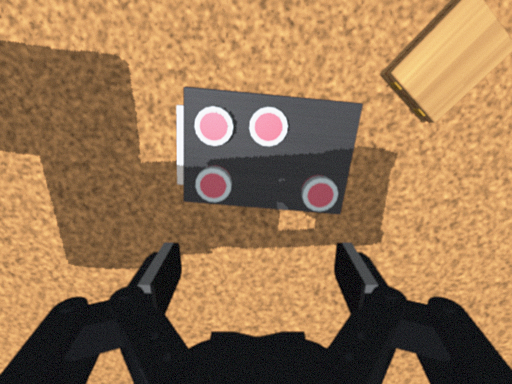

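View pics/t4.png

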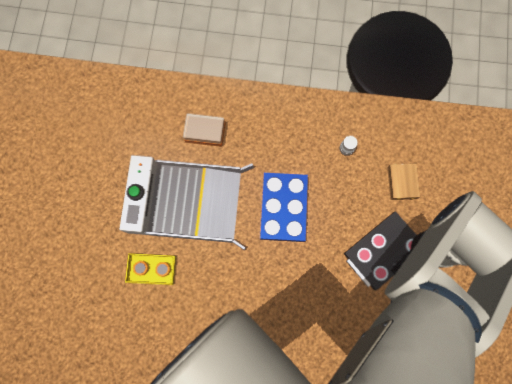

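Both spent dishes are in the tray at (140,268) and (163,269), and all six recesses are empty. Fresh dish cycle, first one.

```bash
cat >> h.py <<'E'
RG["white"]=((0,0,185),(179,40,255))
import json,os
def load():
    d=json.load(open("crate.json")) if os.path.exists("crate.json") else dict(t=[.5643,-.0665],th=np.pi/2+.0685)
    return np.array(d["t"]),d["th"]
def seecrate(save=None):
    t0,th0=load(); p=[t0[0],t0[1]-.055,.25]; q,j=best(p,np.arctan2(p[1],p[0])); bot.reach(p,list(q))
    c=cam("wrist",save); t,th,r,k=cratefit(c,t0,th0,orange=False,lim=.028)
    print("crate",t.round(4),round(th-np.pi/2,4),(r*1000).round(1),k,"w",round(W(),4))
    if k>=3 and r.max()<.0025: json.dump(dict(t=t.tolist(),th=th),open("crate.json","w"))
    else: raise SystemExit("bad crate fit")
    return t,th
def platedishes(save=None):
    c=cam("scene",save); P=[onz(c,[b[:2]],.041)[0]-[.0005,-.0005] for b in blobs(c,"pink",40)]
    return np.array(P)
def place(i,z=.0508):
    t,th=load(); xy=recw(t,th)[i]
    over(xy,th+np.pi/4,.10); print("w",round(W(),4)); bot.servo_line([*xy,z+.010],velocity=.12)
    f0=F()[2]; zz=z+.010
    while zz>z+1e-6:
        zz-=.001; bot.servo_line([*xy,zz],velocity=.04); df=F()[2]-f0
        if df>5: break
    print("place z",round(zz,4),"dF",round(df,2),"t",round(get_obs()["time_s"],1))
    return zz
E
python3 - <<'E'
from h import *
P=np.array([[.4966,-.4307],[.411,-.347],[.4979,-.3357],[.4545,-.300]])
m,a=jawang(3,P); pick(P[3],a,.0485,op=.056); lift()
seecrate("w5")
z=place(5)
if z<.0525:
    hand.move_gripper(.056); bot.servo_line([*get_obs()["position"][:2],.15],velocity=.25)
seecrate("w6"); print(platedishes("s6").round(4),get_obs()["time_s"])
E
```

```text
grip w 0.0377 z 0.0485 f [-1.6  0.9  5.2]
lifted w 0.0377 t 24.6
crate [ 0.5643 -0.0666] 0.0682 [0.2 0.2 0.2 0.2 0.2 0.3] 6 w 0.038
w 0.0379
place z 0.0508 dF 2.77 t 29.4
crate [ 0.564  -0.0667] 0.0728 [0.5 0.3 0.1 1.8 0.4 0.3 1. ] 7 w 0.0561
[[ 0.4967 -0.4307]
 [ 0.4978 -0.3358]
 [ 0.4113 -0.3475]] 30.975
```

View pics/w6.png

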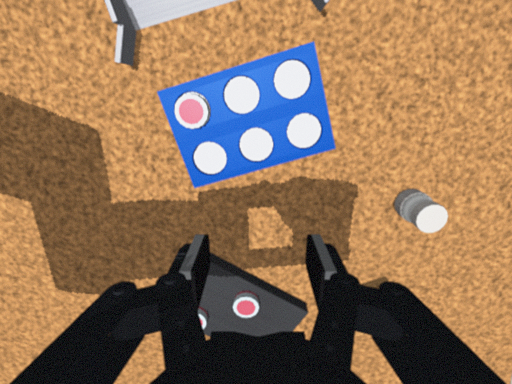

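The fresh dish is in recess5 at (191,111) and the rest of the crate is clear. I'll fix the fit so it ignores dish rims, then continue.

```bash
python3 - <<'E'
s=open('h.py').read()
s=s.replace('''        for b in blobs(c,k):
            if k=="orange":''','''        for b in blobs(c,k):
            if k=="white" and not mask(c,k)[int(b[1]),int(b[0])]: continue
            if k=="orange":''')
open('h.py','w').write(s)
E
cat >> h.py <<'E'
def cycle(j,i,tag):
    P=platedishes(); P=P[P[:,1]<-.25]; 
    k=np.linalg.norm(P-np.array(j),axis=1).argmin(); print("dish",P[k].round(4),len(P))
    m,a=jawang(k,P); pick(P[k],a,.0485,op=.056); lift()
    if W()<.03: raise SystemExit("lost")
    seecrate()
    z=place(i)
    if z>=.0525 or W()<.03: raise SystemExit("not seated")
    hand.move_gripper(.056); bot.servo_line([*get_obs()["position"][:2],.15],velocity=.25)
    t,th=seecrate(tag); c=cam("wrist"); R6=recw(t,th)
    for b in blobs(c,"pink",60):
        p=onz(c,[b[:2]],.043)[0]; d=np.linalg.norm(R6-p,axis=1)
        if d.min()<.03: print("  in recess",d.argmin(),(d.min()*1000).round(1),"mm")
    print("t",get_obs()["time_s"])
E
python3 - <<'E'
from h import *
cycle([.4978,-.3358],3,"w7")
cycle([.4113,-.3475],2,"w8")
E
```

```text
dish [ 0.4978 -0.3358] 3
grip w 0.0378 z 0.0485 f [-1.   1.1  4.9]
lifted w 0.0378 t 34.3
crate [ 0.5643 -0.0668] 0.0711 [0.3 0.3 0.3 0.2 0.2 0.9] 6 w 0.0376
w 0.0374
place z 0.0508 dF 2.65 t 39.1
crate [ 0.5645 -0.0669] 0.068 [0.2 0.3 0.5 0.3 0.8 0.7] 6 w 0.0562
  in recess 5 1.0 mm
  in recess 3 0.8 mm
t 40.725
dish [ 0.4113 -0.3475] 2
grip w 0.0381 z 0.0485 f [-1.2  1.2  5.8]
lifted w 0.0377 t 44.4
crate [ 0.5645 -0.0669] 0.0684 [0.2 0.4 0.5 0.3 0.8 0.7] 6 w 0.0378
w 0.0378
place z 0.0548 dF 6.49 t 48.4not seated
```

```bash
ls pics
```

```text
s3.png
s6.png
scene0.png
t4.png
top0.png
w1.png
w2.png
w3.png
w4.png
w5.png
w6.png
w7.png
wrist0.png
z_scene.png
z_top.png
```

The third dish touched the rim 4 mm early. Checking the view before nudging.

Run:
```python
from h import *
cam("wrist","w9"); c=cam("scene"); cv2.imwrite("pics/s9.png",cv2.resize(c["frame"][160:290,180:320],None,fx=4,fy=4)[:,:,::-1]); print(W(),F(),get_obs()["position"],recw(*load())[2])
```

```text
0.037348234135891355 [-1.22482801 -0.43389848  4.8132839 ] [ 0.50480067 -0.10210876  0.05507347] [ 0.50474906 -0.10202047]
```

View pics/w9.png

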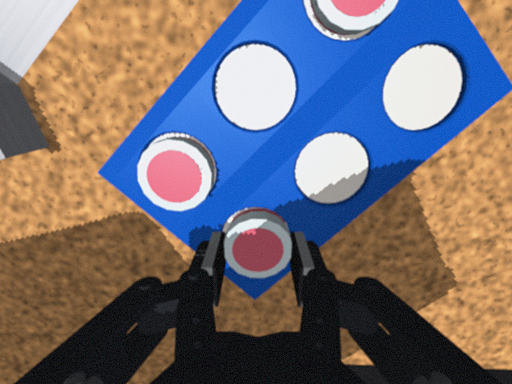

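View pics/s9.png

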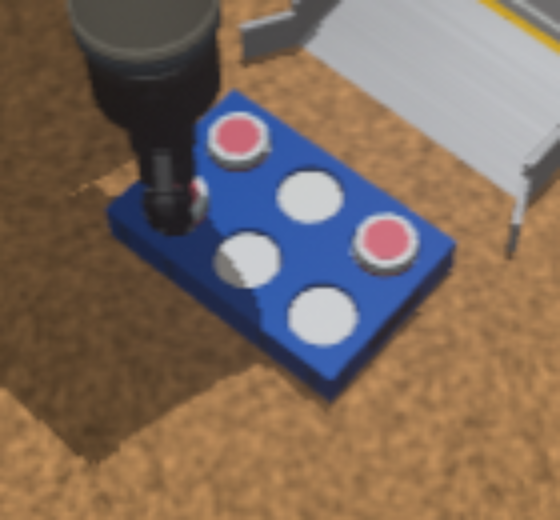

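```bash
cat >> h.py <<'E'
def heldoff():
    "offset of held dish lid centre from TCP axis, world xy"
    c=cam("wrist"); p=np.array(get_obs()["position"])
    b=min(blobs(c,"pink",60),key=lambda b:abs(b[0]-257)+abs(b[1]-245)); q=onz(c,[b[:2]],p[2]-.0508+.043)[0]
    return q-p[:2],b[:3]
def spiral(xy,z,zlim,r=.0016,fmax=7):
    "search around xy at light pressure until the dish drops to z"
    for rr in (0,r,2*r):
        for k in range(1 if rr==0 else 8):
            a=k*np.pi/4; q=xy+rr*np.array([np.cos(a),np.sin(a)])
            p=get_obs()["position"]; bot.servo_line([*q,p[2]],velocity=.03)
            zz=p[2]; f=F()[2]
            while zz>z and F()[2]<fmax: zz-=.001; bot.servo_line([*q,zz],velocity=.04)
            print(rr,k,round(zz,4),F().round(1))
            if zz<=zlim: return True
            bot.servo_line([*q,zz+.002],velocity=.05)
    return False
E
python3 - <<'E'
from h import *
o,b=heldoff(); print("offset",(o*1000).round(2),b)
E
```

```text
offset [1.82 0.82] (257.33815261044174, 249.47590361445782, 1660.0)
```

The held dish sits about 1.8 mm off the TCP along the pads, so I'll shift by that and descend again.

Run:
```python
from h import *
xy=recw(*load())[2]
p=get_obs()["position"]; bot.servo_line([p[0],p[1],.0565],velocity=.05)
o,b=heldoff(); print("offset",(o*1000).round(2))
q=xy-o; bot.servo_line([*q,.0565],velocity=.03)
zz=.0565; f0=F()[2]
while zz>.0508+1e-6 and F()[2]-f0<6: zz-=.001; bot.servo_line([*q,zz],velocity=.04)
print(zz,F(),W()); cam("wrist","w10")
```

```text
offset [1.93 0.9 ]
0.050499999999999996 [-0.50493569 -0.47942651  6.48498386] 0.03764864462366016
```

View pics/w10.png

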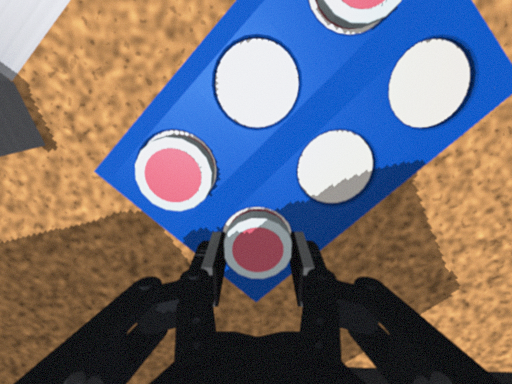

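It dropped in at full depth. Releasing it, then the last dish with the in-hand offset correction.

```bash
cat >> h.py <<'E'
def check(tag):
    t,th=seecrate(tag); c=cam("wrist"); R6=recw(t,th)
    for b in blobs(c,"pink",60):
        p=onz(c,[b[:2]],.043)[0]; d=np.linalg.norm(R6-p,axis=1)
        if d.min()<.03: print("  in recess",d.argmin(),((p-R6[d.argmin()])*1000).round(1),"mm area",b[2])
    print("t",get_obs()["time_s"])
E
python3 - <<'E'
from h import *
hand.move_gripper(.056); bot.servo_line([*get_obs()["position"][:2],.15],velocity=.25)
check("w11")
P=platedishes("s11"); print(P.round(4)); P=P[P[:,1]<-.25]
pick(P[0],.087,.0485,op=.056); lift(); print(heldoff())
seecrate()
E
```

```text
crate [ 0.5646 -0.067 ] 0.0701 [0.6 0.6 0.4 0.1 0.7 0.8] 6 w 0.0563
  in recess 2 [ 0. -0.] mm area 353.5
  in recess 5 [ 0.2 -0.6] mm area 416.0
  in recess 3 [ 0.7 -0.4] mm area 472.0
t 52.2
[[ 0.4967 -0.4307]
 [ 0.6234 -0.0316]
 [ 0.5034 -0.102 ]]
grip w 0.0377 z 0.0485 f [-1.1  0.1  4.2]
lifted w 0.0377 t 55.8
(array([ 0.00096441, -0.00016883]), (257.420285573609, 250.5171836533727, 1692.5))
crate [ 0.5645 -0.067 ] 0.0695 [0.6 0.6 0.4 0.2 0.7 0.8] 6 w 0.0375
```

View pics/w11.png

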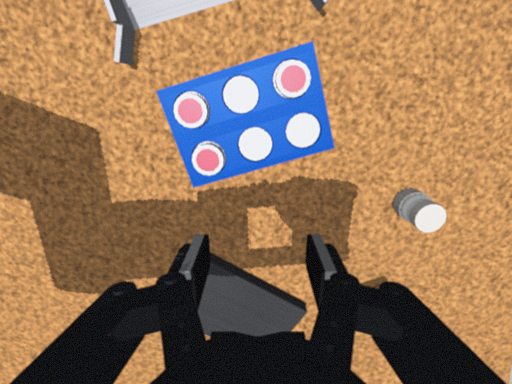

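Three dishes are seated, at (191,110), (293,78) and (207,158), and the fourth is in hand. It goes in recess0.

Run:
```python
from h import *
t,th=load(); xy=recw(t,th)[0]
over(xy,th+np.pi/4,.10); bot.servo_line([*xy,.0605],velocity=.12)
o,b=heldoff(); print("off",(o*1000).round(2),"w",round(W(),4))
q=xy-o; bot.servo_line([*q,.0585],velocity=.05); f0=F()[2]; zz=.0585
while zz>.0506 and F()[2]-f0<6: zz-=.001; bot.servo_line([*q,zz],velocity=.04)
print(zz,F(),W())
ok=zz<.0525 or spiral(q,.0506,.052)
if ok:
    hand.move_gripper(.056); bot.servo_line([*get_obs()["position"][:2],.15],velocity=.25); check("w12"); cam("scene","s12")
```

```text
off [1.16 0.42] w 0.0376
0.050499999999999996 [-1.02998224 -0.24222641  4.11036209] 0.03781876635892597
crate [ 0.5646 -0.0671] 0.0672 [0.7 0.5 0.1 0.3 0.7 0.6] 6 w 0.0561
  in recess 2 [-0.1 -0.1] mm area 350.0
  in recess 0 [ 0.4 -0.2] mm area 389.5
  in recess 5 [ 0.1 -0.6] mm area 419.5
  in recess 3 [ 0.5 -0.1] mm area 466.0
t 62.225
```

```bash
ls pics | tail -3
```

```text
wrist0.png
z_scene.png
z_top.png
```

View pics/w12.png

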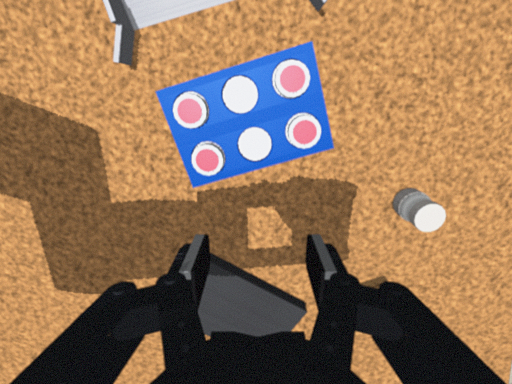

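View pics/s12.png

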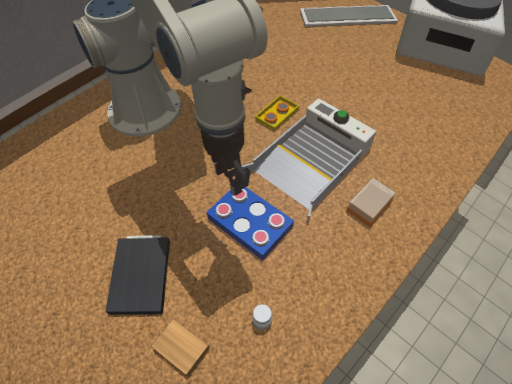

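All four fresh dishes are seated at (191,110), (293,78), (207,158) and (304,131), the spent ones are in the tray, and the crate is on the bench. For the push, I'll use open jaws behind the crate as a two-point pusher, square to the dock, and probe the tip height first.

```bash
cat >> h.py <<'E'
DO=np.array([.5462,.2423]);DX=np.array([-.035,.9994]);DYv=np.array([-.9994,-.035]);DA=.035
def d2w(x,y): return DO+x*DX+y*DYv
def w2d(p): p=np.asarray(p)[:2]-DO; return p@DX,p@DYv
E
python3 - <<'E'
from h import *
t,th=load(); print("crate dock",np.round(w2d(t),4),"yaw rel",round(th-np.pi/2-DA,4))
hand.move_gripper(.08)
xy=d2w(-.405,w2d(t)[1]); q=over(xy,DA,.10); print(get_obs()["joint_pos"].round(2))
bot.servo_line([*xy,.024],velocity=.15); f0=F()[2]; zz=.024
while zz>.004:
    zz-=.002; bot.servo_line([*xy,zz],velocity=.05); 
    if F()[2]-f0>3: break
print("touch tcp z",zz,get_obs()["position"],F()[2]-f0); bot.servo_line([*xy,zz+.012],velocity=.1)
cam("scene","s13")
E
```

```text
crate dock [-0.3099 -0.0076] yaw rel 0.0322
[-0.28  0.48  1.82  0.    0.84 -0.31]
touch tcp z 0.003999999999999993 [ 0.56823618 -0.16227211  0.00592019] 23.879979519647677
```

View pics/s13.png

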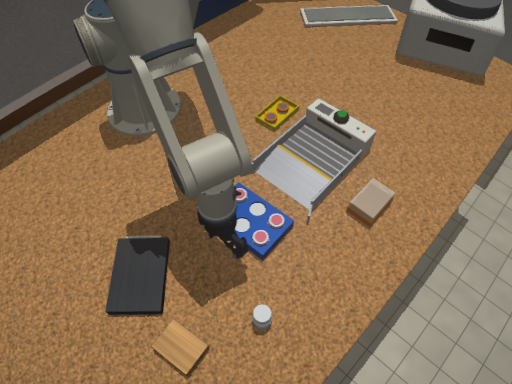

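Open tips are ~6 mm below the TCP. First push is on the bench: square the crate up and centre it.

Run:
```python
from h import *
y0=w2d(load()[0])[1]
def go(x,y,z,v=.04): 
    bot.servo_line([*d2w(x,y),z],velocity=v); f=F(); print(round(x,3),round(y,4),"f along",round(f[:2]@DX,1),"lat",round(f[:2]@DYv,1),"z",round(f[2],1))
for x in (-.392,-.386,-.380,-.375,-.365): go(x,y0,.016)
for k in range(1,6): go(-.365+.008*k,y0*(1-k/5),.016)
c=cam("wrist","w14")
c=cam("top","t14")
```

```text
-0.392 -0.0076 f along 0.5 lat 0.6 z 0.2
-0.386 -0.0076 f along -0.6 lat 0.5 z -0.2
-0.38 -0.0076 f along 0.0 lat -0.1 z -0.1
-0.375 -0.0076 f along -0.3 lat -0.7 z -0.0
-0.365 -0.0076 f along -0.5 lat -0.1 z -0.1
-0.357 -0.0061 f along 0.2 lat 0.6 z 0.1
-0.349 -0.0045 f along -0.3 lat -0.5 z -0.6
-0.341 -0.003 f along -0.6 lat 0.5 z -0.1
-0.333 -0.0015 f along -0.4 lat -0.3 z 0.2
-0.325 -0.0 f along 0.2 lat -0.8 z 0.1
```

View pics/w14.png

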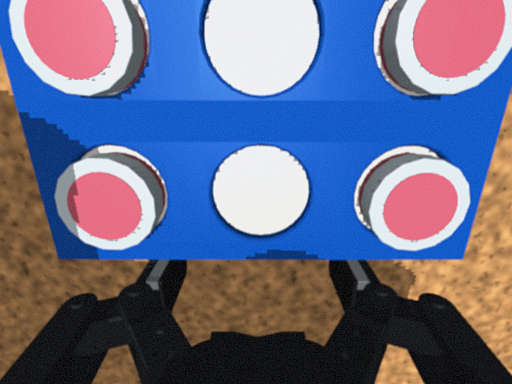

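View pics/t14.png

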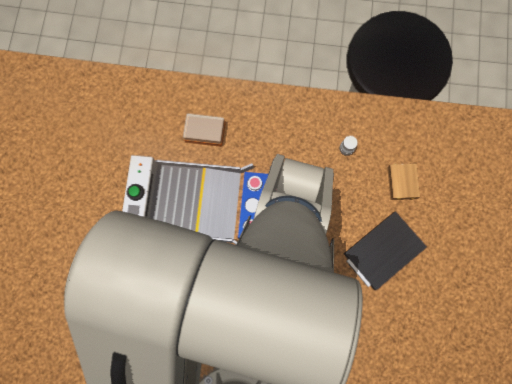

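The crate is flush against both fingers and its trailing edge is level at row 260. Measuring its dock-frame pose.

```bash
cat >> h.py <<'E'
def recpose(dz=0.,guess=None):
    c=cam("wrist"); A=[];B=[]
    for k,z in(("white",.0295+dz),("pink",.043+dz)):
        for b in blobs(c,k,200):
            x,y,w,h=cv2.boundingRect(b[3])
            if k=="white" and not mask(c,k)[int(b[1]),int(b[0])]: continue
            if y<=1 or x<=1 or x+w>=511: continue
            p=w2d(onz(c,[b[:2]],z)[0]); d=np.linalg.norm(REC+guess-np.array(p),axis=1)
            if d.min()<.02: A.append(REC[d.argmin()]);B.append(p)
    t,th,r=rigid(np.array(A),np.array(B)); return t.round(4),round(th,4),(r*1000).round(1)
E
python3 - <<'E'
from h import *
p=get_obs()["position"];x=w2d(p)[0]; print("tcp dock",np.round(w2d(p),4)); print(recpose(0,np.array([x+.011+.063,0])))
c=cam("wrist")
for b in blobs(c,"pink",200)+blobs(c,"white",200): print(np.round(b[:3],0), np.round(w2d(onz(c,[b[:2]],.04)[0]),4))
E
```

```text
tcp dock [-3.248e-01  1.000e-04]
(array([-0.2474, -0.0056]), np.float64(-0.0822), array([ 2.2, 10. ,  1. ,  8.9]))
[ 420.  205. 3764.] [-0.2836 -0.0665]
[ 103.  205. 3762.] [-0.2833  0.0617]
[ 457.   34. 5684.] [-0.222 -0.067]
[  70.   35. 5760.] [-0.2222  0.0615]
[ 419.  203. 6892.] [-0.2826 -0.0659]
[ 119.  200. 2162.] [-0.2813  0.055 ]
[390. 164. 458.] [-0.2662 -0.0514]
[ 260.  189. 6498.] [-0.2765 -0.0018]
[121. 151. 242.] [-0.2614  0.051 ]
[ 443.   54. 3014.] [-0.2279 -0.0637]
[381.  25. 322.] [-0.2194 -0.0411]
[ 261.   42. 8853.] [-0.2244 -0.0018]
[  78.   52. 3250.] [-0.2273  0.0601]
```

```bash
cat >> h.py <<'E'
def push(x1,y,v=.05,step=.02):
    p=get_obs()["position"]; x,y0=w2d(p); xs=x
    n=max(1,int(np.ceil((x1-x)/step-1e-6)))
    for k in range(1,n+1):
        xx=xs+(x1-xs)*k/n; s=xx+.009; z=.014+min(max(.26*(s+.175),0),.026)
        bot.servo_line([*d2w(xx,y0+(y-y0)*k/n),z],velocity=v); f=F()
        print(round(xx,3),"z",round(z,4),"f",round(f[:2]@DX,1),round(f[:2]@DYv,1),round(f[2],1))
        if np.linalg.norm(f)>30: print("STOP"); return False
    return True
E
python3 - <<'E'
from h import *
push(-.295,.0015) and push(-.20,.0015)
cam("wrist","w15"); c=cam("scene"); cv2.imwrite("pics/s15.png",cv2.resize(c["frame"][80:270,190:400],None,fx=3,fy=3)[:,:,::-1]); print(get_obs()["time_s"])
E
```

```text
-0.31 z 0.014 f -0.3 -0.1 0.3
-0.295 z 0.014 f -0.1 0.5 -0.1
-0.276 z 0.014 f -0.5 -0.4 -0.5
-0.257 z 0.014 f -0.7 -0.4 0.2
-0.238 z 0.014 f -0.5 -0.1 0.5
-0.219 z 0.014 f 0.8 0.3 0.3
-0.2 z 0.014 f 0.0 -0.3 -0.1
74.1167
```

View pics/w15.png

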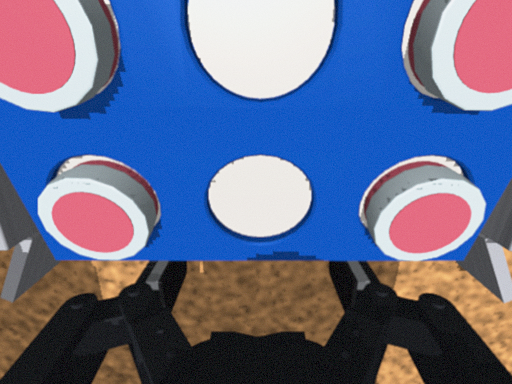

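View pics/s15.png

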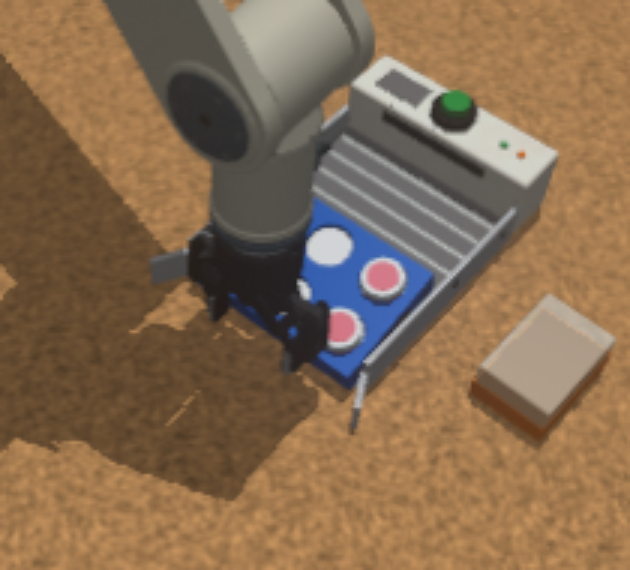

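The crate is square between the guides with its nose on the ramp and the dishes still seated. Continuing up.

Run:
```python
from h import *
push(-.115,.0008,v=.045)
cam("wrist","w16a")
push(-.082,.0003,v=.03,step=.01) and push(-.073,.0003,v=.02,step=.003)
cam("wrist","w16"); c=cam("scene"); cv2.imwrite("pics/s16.png",cv2.resize(c["frame"][80:270,190:400],None,fx=3,fy=3)[:,:,::-1]); print(get_obs()["time_s"])
```

```text
-0.183 z 0.0143 f -7.6 0.2 5.3
-0.166 z 0.0187 f -4.5 -0.6 3.1
-0.149 z 0.0231 f -3.8 -0.6 2.4
-0.132 z 0.0275 f 0.5 -0.7 -0.4
-0.115 z 0.0319 f 0.1 0.1 0.3
-0.107 z 0.0341 f 0.2 0.7 -0.4
-0.098 z 0.0363 f 0.5 -0.5 0.2
-0.09 z 0.0384 f -0.5 1.2 0.4
-0.082 z 0.04 f 0.2 -0.0 -0.6
-0.079 z 0.04 f 0.7 -0.4 0.9
-0.076 z 0.04 f -0.6 0.3 -0.3
-0.073 z 0.04 f -0.6 -0.5 0.1
79.5917
```

View pics/w16.png

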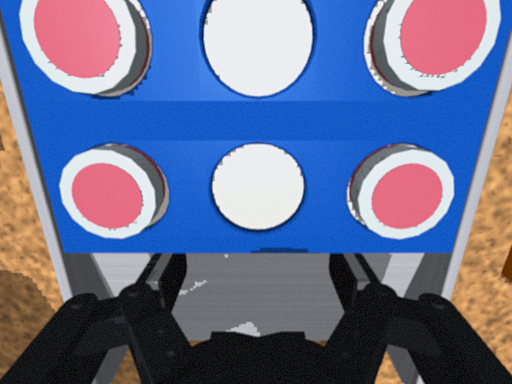

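View pics/s16.png

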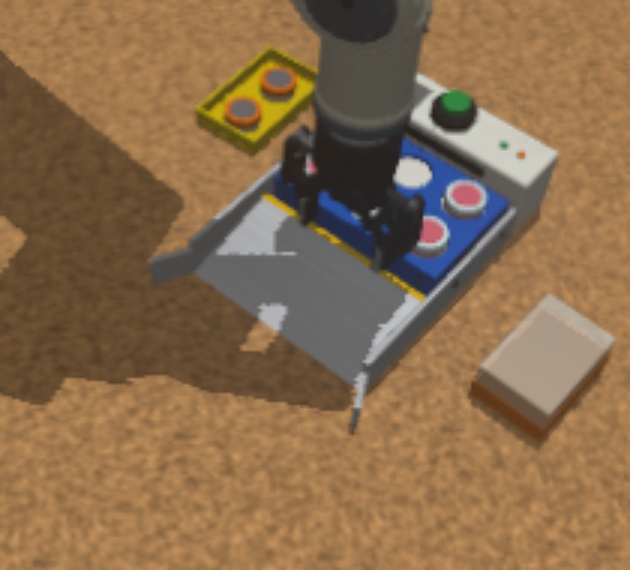

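The yellow lip is visible behind the crate's trailing edge. I'll nudge a little further to be sure it dropped, then back off and measure.

Run:
```python
from h import *
for x in(-.072,-.071,-.070):
    bot.servo_line([*d2w(x,.0003),.04],velocity=.015); f=F(); print(x,f.round(1))
    if abs(f[:2]@DX)>8: break
x,y=w2d(get_obs()["position"]); bot.servo_line([*d2w(x-.015,y),.04],velocity=.05)
bot.servo_line([*d2w(x-.03,y),.20],velocity=.2)
p=[*d2w(-.05,0),.25];q,j=best(p,np.arctan2(p[1],p[0]));bot.reach(p,list(q))
c=cam("wrist","w17"); s=cam("scene"); cv2.imwrite("pics/s17.png",cv2.resize(s["frame"][80:220,220:400],None,fx=4,fy=4)[:,:,::-1])
for n,cc in(("w",c),("s",s)):
  for b in blobs(cc,"pink",40): print(n,np.round(b[:3],1),np.round(w2d(onz(cc,[b[:2]],.061)[0]),4))
  bb=max(blobs(cc,"blue"),key=lambda b:b[2]); 
  if n=="w":
    h=cv2.convexHull(bb[3])[:,0]; r=cv2.minAreaRect(onz(cc,h,.050).astype(np.float32)); print(np.round(w2d(r[0]),4),r)
print(get_obs()["time_s"])
```

```text
-0.072 [ 0.1 -2.   2. ]
-0.071 [-0.3 -2.5  0.8]
-0.07 [-0.4 -3.5  2.7]
w [313.  165.1 402.5] [-0.0261 -0.062 ]
w [211.8 133.5 455.5] [-0.0259  0.0616]
w [334.2 114.6 487.5] [ 0.0351 -0.0636]
w [225.9  79.7 526. ] [0.034  0.0612]
[ 0.0038 -0.0008] ((0.546821653842926, 0.2460840940475464), (0.19079430401325226, 0.12585952877998352), 1.942107081413269)
s [332.6 156.   45.5] [-0.0273 -0.0615]
s [345.4 144.   42.5] [ 0.0335 -0.0631]
s [298.  134.3  41. ] [-0.027   0.0613]
82.225
```

View pics/w17.png

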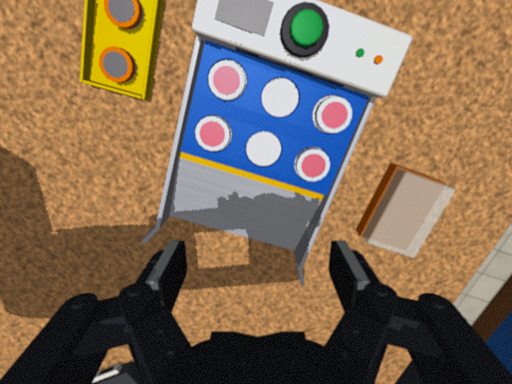

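View pics/s17.png

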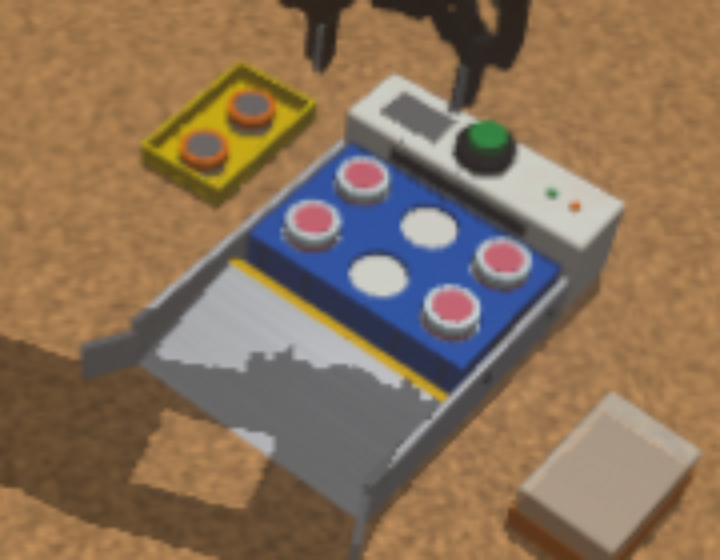

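The crate is flat behind the lip at x≈+3.8 mm, y≈-1 mm and square, with all dishes seated. Now the button.

Run:
```python
from h import *
RG["green"]=((50,100,80),(80,255,255))
c=cam("wrist"); b=max(blobs(c,"green",100),key=lambda b:b[2]); xy=onz(c,[b[:2]],.094)[0]; print(xy,np.round(w2d(xy),4))
xy=(xy+d2w(.098,0))/2
hand.move_gripper(0.0,40)
over(xy,DA,.16); bot.servo_line([*xy,.118],velocity=.1)
f0=F()[2]; zz=.118; touch=None
while zz>.098:
    zz-=.001; bot.servo_line([*xy,zz],velocity=.03); df=F()[2]-f0; print(round(zz,4),round(get_obs()["position"][2],4),round(df,1))
    if df>14: break
bot.dwell(.2); cam("scene","s18"); print(get_obs()["position"][2],F()[2]-f0)
bot.servo_line([*xy,.16],velocity=.1);
```

```text
[0.54310134 0.34125396] [ 0.099  -0.0004]
0.117 0.1176 -0.4
0.116 0.116 -1.1
0.115 0.1149 -0.3
0.114 0.1141 -0.8
0.113 0.1131 0.9
0.112 0.1121 1.2
0.111 0.111 2.1
0.11 0.11 3.0
0.109 0.1091 3.0
0.108 0.1081 5.1
0.107 0.108 11.9
0.106 0.1078 20.0
0.10782484941724815 19.504337575242662
```

The button went the full ~6 mm and hit its stop at 20 N. Retreat and final check.

Run:
```python
from h import *
RG["green"]=((50,100,80),(80,255,255))
p=[*d2w(-.05,0),.27];q,j=best(p,np.arctan2(p[1],p[0]));bot.reach(p,list(q)); bot.dwell(.3)
c=cam("wrist","w19"); s=cam("scene"); cv2.imwrite("pics/s19.png",cv2.resize(s["frame"],None,fx=1.5,fy=1.5)[:,:,::-1])
for n,cc in(("w",c),("s",s)):
  for b in blobs(cc,"pink",35): print(n,np.round(w2d(onz(cc,[b[:2]],.061)[0]),4))
  for b in blobs(cc,"orange",60): print(n,"orange",np.round(b[:3],1),onz(cc,[cv2.fitEllipse(b[3])[0]],.02)[0].round(4))
bb=max(blobs(c,"blue"),key=lambda b:b[2]); h=cv2.convexHull(bb[3])[:,0]; r=cv2.minAreaRect(onz(c,h,.050).astype(np.float32)); print(np.round(w2d(r[0]),4),r[1:])
b=max(blobs(c,"green",100),key=lambda b:b[2]); print("button",np.round(w2d(onz(c,[b[:2]],.094)[0]),4),get_obs()["time_s"],W())
```

```text
w [-0.0263 -0.062 ]
w [-0.0259  0.0615]
w [ 0.0351 -0.0636]
w [0.0341 0.0612]
w orange [389.7 184.6 176. ] [0.7244 0.2513]
w orange [124.   66.1 730.5] [0.3502 0.2475]
w orange [122.1  15.3  76. ] [0.3441 0.3085]
s [-0.0273 -0.0618]
s [ 0.0335 -0.0631]
s [-0.027   0.0613]
s [0.0327 0.0606]
[ 0.0038 -0.0008] ((0.1909324824810028, 0.12558695673942566), 1.826628565788269)
button [ 0.0988 -0.0004] 89.4083 -9.882195684035046e-05
```

View pics/w19.png

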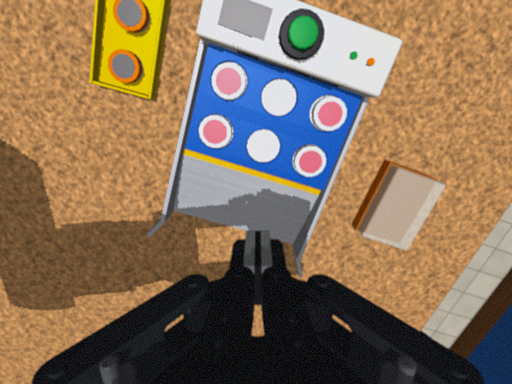

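View pics/s19.png

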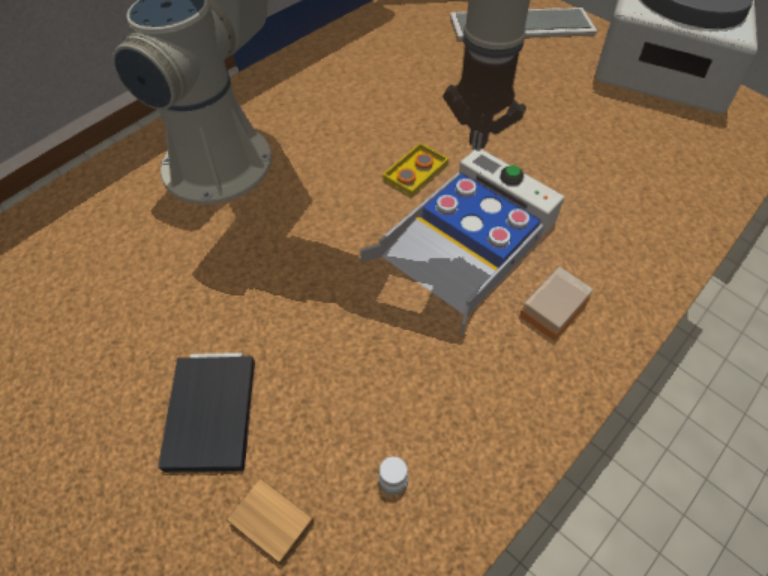

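The crate is flat behind the lip with 4 dishes seated. The spent dishes are in the tray, the button is up, the bystanders haven't moved, and the arm is clear. Handing in.

```bash
python3 -c "
from workcell import hand_in
print(hand_in())"
```

```text
the job is handed in; nothing more can be done
None
```

The job was finished and handed in at about 89 s of the 210 s limit; the system gives no verdict.

- **Dishes:** both spent dishes are in the yellow tray. The four fresh dishes are in the corner recesses (0, 2, 3, 5), lid up. Recess2 took two tries: that dish first caught on the rim because it sat about 1.8 mm off-centre in the grip. After I corrected for that, it dropped fully in.
- **Crate:** I slid it up the ramp with the open fingers, with a peak reading of about 9 N in the pauses between push steps, and it dropped behind the lip. The last picture puts it about 3.8 mm forward of centre (near the end stop) and 0.8 mm to one side. It looked flat in both views, but with no depth camera I judged that from the images.
- **Final dish positions:** before the push, the dishes were within 0.7 mm of the recess centres. In the final pictures they match the crate position to within about 1–2 mm, and the wrist and scene cameras agree to about 1.5 mm.
- **Button:** it travelled about 6 mm to its stop (about 20 N at the bottom). It looked released again in the last view.
- **Other checks:** the slide box, specimen pot and tip box were not touched and look unmoved. The arm was clear of everything, and I saw no knocked items or grip slips. At the start, the top and scene cameras gave poor crate fits (2–7 mm errors), so I used the wrist camera for the crate instead.

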